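Slide the top tile off the stack and home on the tin

TASK

Slide the top tile sideways off the stack straight across onto the middle of the lid of the flat tin beside it, without lifting it and without pressing on or shifting the tiles below. Then keep pushing it along the lid until it butts flush and square against the upright stop strip in front of the raised rim at the far end, gently but so that you feel it press home, and let go of it. Glazed edges chip, so never push hard, and leave the other things on the desk alone.

Things in the scene. Friction and masses are not known exactly. Their poses are not given: they have to be found in the camera images.
- tin: Closed flat metal tin, 130 (x) x 180 (y) x 30 mm high, fixed to the desk (it cannot be pushed away). Origin: centre of its underside, on the desk. Its lid is flat, 30 mm above the desk. Its +y axis is the slide direction: the tile stack stands on the desk beyond its -y end with a gap of 2 to 14 mm, and the raised rim is near its +y end. The yaw varies by up to 0.4 rad either way.
- rim: Straight rigid metal bar standing 9 mm up from the tin's lid near its +y end, 118 mm long (x), 10 mm thick (y), fixed to the tin. Origin: at lid height, middle of its face toward the stack (-y), 78 mm from the tin's centre; axes as the tin's. In front of it, on two pins, it carries the stop strip: a stiff dark steel bar, 112 mm long (x), 6 mm thick, 9 mm high, parallel to the rim.
- rim_face (a point): Middle of the rim's face toward the stack, 4 mm above the lid; axes as the tin's. The stop strip's striking face stands 8 to 28 mm in front (-y) of it: this setting differs each time and is NOT in the reported poses, so find it by feel or eye. A tile that is home has its centre 58 to 78 mm from this point toward -y. The strip does not yield to a gentle push.
- tile_5: The top tile of the stack, the one to move: plain glazed tile 100 x 100 mm, 8 mm thick, about 140 to 220 g, loose. Origin: centre of its underside, at first 32 mm above the desk (2 mm above the tin's lid, onto which it settles once slid across); z up; sides along x and y, roughly parallel to the tin's. Friction coefficient 0.5 to 0.75, so it slides at a push of about 0.7 to 1.7 N.
- tile_1: Same kind of tile, 100 x 100 x 8 mm, 170 g, loose: number 1 from the bottom of the stack of five; must stay where it is. Origin: centre of its underside. Tiles lie squarely on each other to within about 1.5 mm.
- tile_2: Same kind of tile, 100 x 100 x 8 mm, 170 g, loose: number 2 from the bottom of the stack of five; must stay where it is. Origin: centre of its underside. Tiles lie squarely on each other to within about 1.5 mm.
- tile_3: Same kind of tile, 100 x 100 x 8 mm, 170 g, loose: number 3 from the bottom of the stack of five; must stay where it is. Origin: centre of its underside. Tiles lie squarely on each other to within about 1.5 mm.
- tile_4: Same kind of tile, 100 x 100 x 8 mm, 170 g, loose: number 4 from the bottom of the stack of five; must stay where it is. Origin: centre of its underside. Tiles lie squarely on each other to within about 1.5 mm.
- globe: Bystander: green glass paperweight globe with a flat foot, 68 mm across, 68 mm high, loose. Origin: centre of its foot. Stands on the desk 130 to 165 mm to the +x side of the tin's long centre line.
- jar: Bystander: glass jar with steel lid, 52 mm across, 60 mm high, loose. Origin: centre of its underside. Stands, like the globe, on the +x side of tin and stack.
- pencil_cup: Bystander: dark silicone pencil cup, 72 mm across, 90 mm high, with pencils up to 165 mm above the desk, loose. Origin: centre of its underside. Stands on the -x side near the tin's +y end.
Things that resemble listed ones, but are neither listed nor needed, are in the scene too. What is shaped like the tile_5 but black is not meant.

How it is judged (in metres and radians):
On the way, in this order (a step that is already met when the one before it is completed fails the run):
1. the top tile has been slid clear of the stack and lies on the tin's lid (y of tile_5 in the frame of tin above -0.036 m and height (world z) of tile_5 below 0.032 m and angle between tile_5's own z axis and vertical below 0.03 rad), for 0.1 s.
2. the tile is pressed against the stop strip on the rim, felt with at least 1.5 N, for a moment (contact force between tile_5 and rim above 1.5 N), for 0.2 s.
At the end, for the whole second after the job is handed in: The top tile lies flat and still on the lid where it met the stop strip (centre 55.5 to 81 mm short of the rim's face), square to the rim within 0.05 rad, its middle within 15 mm of the rim's middle; lower tiles within 6 mm of their start, bystanders within 15 mm (y of tile_5 in the frame of rim_face between -0.081 and -0.0555 m and x of tile_5 in the frame of rim_face between -0.015 and 0.015 m and angle between the y axis of tile_5 and the y axis of rim_face, either way round below 0.05 rad and height (world z) of tile_5 between 0.028 and 0.032 m and angle between tile_5's own z axis and vertical below 0.03 rad and linear speed of tile_5 below 0.01 m/s and distance of each of tile_1, tile_2, tile_3, tile_4 from where it was at the start of the episode below 0.006 m and distance of each of globe, pencil_cup, jar from where it was at the start of the episode below 0.015 m); the robot touches nothing.
It fails at once if the top tile is pushed hard: the fingers press it with more than 40 N, or it presses the stop strip (rim) with more than 15 N (contact force between the fingers and tile_5 above 40 N or contact force between tile_5 and rim above 15 N).
It fails at once if the top tile is lifted (over 12 mm above its place on the stack) (height (world z) of tile_5 above 0.044 m).
It fails at once if the robot presses a lower tile with more than 2 N (contact force between any of the fingers, the arm and tile_1 above 2 N or contact force between any of the fingers, the arm and tile_2 above 2 N or contact force between any of the fingers, the arm and tile_3 above 2 N or contact force between any of the fingers, the arm and tile_4 above 2 N).
It fails at once if a lower tile is shifted by more than 6 mm (distance of any of tile_1, tile_2, tile_3, tile_4 from where it was at the start of the episode above 0.006 m).
It fails at once if a bystander is moved by more than 15 mm (distance of any of globe, pencil_cup, jar from where it was at the start of the episode above 0.015 m).
It also fails if it takes over 54 s, if anything falls off the work surface, if the arm or the gripper's body presses on something with over 40 N, if the wrist force passes 120 N, or if a joint passes its speed limit or range.

ROBOT

A 6-joint arm with a two-finger parallel gripper is mounted at the origin on the work surface. World frame = base frame: x ahead of the robot, y to its left, z up, the work surface at z = 0. Lengths are in mm, angles in rad, forces in N, time in s.
With the tool pointing down it reaches from about 425 to 950 mm from the base axis. Payload 14.7 kg.
Tool frame: the origin (TCP) lies between the finger pads; the fingertips stand 14 mm ahead of it and the grasp point (between the pads) lies 5 mm behind it; z points along the fingers, y is the direction in which the jaws open and shut (so a half turn about z gives the same grasp; the last joint's range is limited). The gripper opens to 85 mm and grips with 20 to 120 N. Pads are 22 mm wide; open, the fingers measure 114 mm over their backs; the gripper's body (76 mm by 85 mm) begins 54 mm behind the grasp point. The pads swing forward as they close: fully open they stand 13 mm farther back than shut.
Start: joints at [1.089, 0.48, 1.596, -0, 1.065, -0.047], TCP at [273.775, 589.525, 245.297] pointing down, gripper open.
Joint ranges: [-2.75, 2.75], [-0.82, 2.05], [0.23, 2.67], [-1.56, 4.7], [0.09, 2.69], [-2.92, 2.92]. Speed limits (rad/s): [1.89, 1.89, 2.39, 3.01, 3.01, 3.01].

INTERFACE

Orientations are given as a unit quaternion [x, y, z, w].
In Python, from cell import env, capture, get_calibration gives the robot as it stands.
- The arm moves only by the tool step_arm, never from a script. Its argument "commands" is a list of rows, each a list of 3 entries, a list of its own where there are three numbers: the shift along the world's x, y, z in cm, then the turn, a rotation vector about the world's x, y, z in degrees, then the opening in per cent of the stroke, from 0 (shut) to 100 (fully open). In form: [[[x, y, z], [wx, wy, wz], grip], ...]. A call has 1 to 8 rows; each row is the pose to reach, as a shift and turn from the pose measured when the call began; what a row does not reach only later rows make up. A row lasts 1/12 s, in which the tool goes at most 41.7 mm and 7.16 degrees, less where a joint would pass 70% of its speed; a pose out of reach is approached as far as the arm can. A call with a gripper value outside its range is refused whole. The fingers move at their own pace and stop on an object; "newtons" is the grip in N (left out, the last holds). Time passes only in rows, so rows that repeat a pose let the fingers close. It gives the time, the measured TCP pose, the force and the opening at its end, in the units of the state.
- env.state(): the state, without advancing time (a new reading comes with each control period).
- capture(name): name is "side" or "top"; returns (picture, depth): 420x560x3 uint8, blue, green, red; 420x560 float32, mm along the optical axis (not along the pixel's ray), 0 where there is no reading.
- get_calibration(name): a dict with "fx", "fy", "cx", "cy" (pixels), "pose" (4x4, takes a point from camera to world coordinates). Camera axes: x right, y down, z forward; pixel columns grow to the right and rows downward; lengths in mm; the calibration is good to about 2 mm. A picture is of the moment at which its call begins. get_calibration takes no time and is no camera call.
- env.hand_in(): hands the job in, once; it reports no verdict.
The state is a dict: "time_s": time; "qpos": joint angles; "qd": joint speeds; "effort": joint torques, N m; "eef_pos": TCP position; "ee_rot": TCP orientation; "wrist_force": force on the tool from outside, world axes, zero at the start; "ft_torque": the same for the moment, N m; "grip_width": finger opening in mm.
Only numpy, scipy, OpenCV 4.12 (cv2) and the standard library are available. Lean on these libraries where they do the work, as an engineer would, in place of code of your own. Each camera call takes 0.05 s, during which the arm holds its last target.

## Working session

There is one attempt and no reset: what is moved stays moved. The work goes in short steps, Python scripts to look and compute and a tool call to move; the robot and the scene stay as the last step left them, time stands still between calls to the robot, and variables do not carry over. Pictures are saved under pics/ and viewed, and the job is handed in when it is done.

Besides the shell and the picture viewer there is one more tool, called by a JSON object that holds its "method" and its "body". step_arm: Moves the arm, as the interface text tells. Its arguments: {"type":"object","properties":{"commands":{"type":"array"},"newtons":{"type":"number"}},"required":["commands"]}

```bash
ls; mkdir -p pics; python3 - <<'E'
from cell import env,capture,get_calibration
import cv2,numpy as np
print(env.state())
for n in("side","top"):
    p,d=capture(n); cv2.imwrite(f"pics/{n}0.png",p); np.save(f"{n}0.npy",d); c=get_calibration(n); print(n,c)
E
```

```text
pics
{'time_s': 0.0, 'qpos': array([ 1.08939652e+00,  4.80853130e-01,  1.59685263e+00, -2.43144746e-05,
        1.06510188e+00, -4.65896085e-02]), 'qd': array([-0.00146149,  0.00023254,  0.00067626,  0.00095529, -0.00013225,
       -0.0003889 ]), 'effort': array([-4.27688705e-03, -9.50626087e+01, -4.30191600e+01, -3.87312821e-04,
        1.16274739e-02,  7.00753026e-05]), 'eef_pos': array([273.60737637, 589.18285201, 244.66648141]), 'ee_rot': array([ 2.15690737e-01,  9.76461539e-01, -5.89218616e-04, -1.48254265e-04]), 'wrist_force': array([-0.3116805 , -0.42258555, -0.46709576]), 'ft_torque': array([-0.0051581 ,  0.0100547 , -0.06346631]), 'grip_width': 85.06931798371089}
side {'fx': 423.1912157306906, 'fy': 423.1912157306906, 'cx': 275.0934062603381, 'cy': 206.5800519671342, 'pose': array([[ 9.53913299e-01, -1.92196155e-01,  2.30456192e-01,
         4.02902275e+02],
       [-2.99355480e-01, -5.56060019e-01,  7.75360273e-01,
        -7.51084528e+02],
       [-2.08737890e-02, -8.08614799e-01, -5.87968019e-01,
         6.10451539e+02],
       [ 0.00000000e+00,  0.00000000e+00,  0.00000000e+00,
         1.00000000e+00]])}
top {'fx': 476.76410636808754, 'fy': 476.76410636808754, 'cx': 285.61022722847474, 'cy': 207.15587524302632, 'pose': array([[-1.50318371e-02, -9.96365447e-01,  8.38447384e-02,
         5.29825014e+02],
       [-9.99886772e-01,  1.49204211e-02, -1.95531747e-03,
        -4.04889839e+01],
       [ 6.97211958e-04, -8.38646368e-02, -9.96476912e-01,
         1.00992956e+03],
       [ 0.00000000e+00,  0.00000000e+00,  0.00000000e+00,
         1.00000000e+00]])}
```

View pics/side0.png

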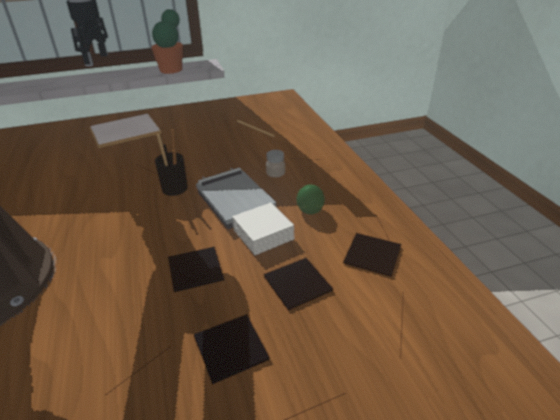

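View pics/top0.png

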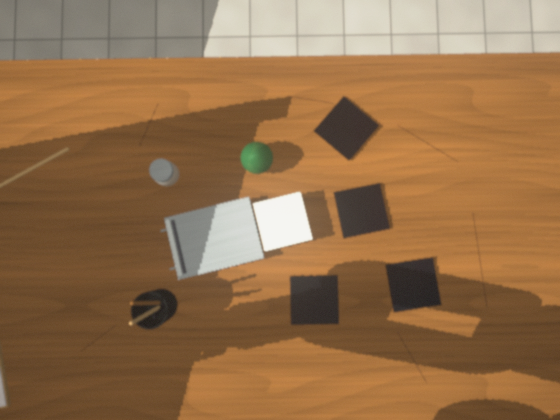

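The stack is the white square (top px 283,221; side px 264,228). The tin is at top px (213,238), with its dark stop strip and rim at the left end (178,247). The four black tiles on the desk are decoys. Next I'll enlarge the crop and measure.

```bash
cat > h.py <<'E'
import numpy as np,cv2
from cell import env,capture,get_calibration
def cloud(n,d):
    c=get_calibration(n);v,u=np.mgrid[0:420,0:560]
    P=np.stack([(u-c['cx'])/c['fx']*d,(v-c['cy'])/c['fy']*d,d],-1)
    W=P@c['pose'][:3,:3].T+c['pose'][:3,3]; W[d==0]=np.nan
    return W
def proj(n,X):
    c=get_calibration(n);T=np.linalg.inv(c['pose']);p=T[:3,:3]@np.array(X,float)+T[:3,3]
    return p[0]/p[2]*c['fx']+c['cx'],p[1]/p[2]*c['fy']+c['cy']
E
python3 - <<'E'
from h import *
p=cv2.imread('pics/top0.png');d=np.load('top0.npy');W=cloud('top',d);z=W[...,2]
for (u,v) in [(283,221),(225,240),(180,250),(174,245),(400,360),(362,210),(200,235),(256,157)]: print(u,v,W[v,u].round(1))
def rect(m,name):
    m=m.astype(np.uint8); n,l,s,c=cv2.connectedComponentsWithStats(m); k=1+np.argmax(s[1:,4]); mm=l==k
    pts=W[mm][:,:2].astype(np.float32); r=cv2.minAreaRect(pts); print(name,s[k],'zmed',np.median(z[mm]).round(1),r, 'mean',pts.mean(0)); print(cv2.boxPoints(r).round(1).tolist())
roi=np.zeros(z.shape,bool); roi[190:285,150:325]=1
white=(p.min(2)>150)&roi; rect(white&(z>30),'tile')
rect(roi&(z>20)&(z<36)&~cv2.dilate(white.astype(np.uint8),np.ones((3,3))).astype(bool),'tin')
rect(roi&(z>20),'both')
cv2.imwrite('pics/crop0.png',cv2.resize(p[180:295,150:330],None,fx=4.4,fy=4.4,interpolation=cv2.INTER_CUBIC))
E
```

```text
283 221 [583.1 -36.7  42.3]
225 240 [546.5  82.8  30.6]
180 250 [527.5 173.3  38.2]
174 245 [537.8 185.2  39.5]
400 360 [ 293.4 -274.8   -1.3]
362 210 [ 605.8 -203.5    7.1]
200 235 [557.5 133.7  32.3]
256 157 [710.8  15.4  67.3]
tile [ 253  192   59   59 2393] zmed 39.7 ((582.9462890625, -34.78092956542969), (99.79230499267578, 100.03292846679688), 13.125307083129883) mean [582.54834  -34.927242]
[[523.0, 2.5999999046325684], [545.7000122070312, -94.80000305175781], [642.9000244140625, -72.19999694824219], [620.2000122070312, 25.299999237060547]]
tin [ 164  206   50   74 1686] zmed 29.7 ((542.765380859375, 143.26364135742188), (129.82452392578125, 104.56502532958984), 13.498930931091309) mean [554.39197 151.44037]
[[467.3999938964844, 178.89999389648438], [491.8999938964844, 77.30000305175781], [618.0999755859375, 107.5999984741211], [593.7000122070312, 209.3000030517578]]
both [ 160  197  104   83 5588] zmed 29.9 ((550.4821166992188, 111.76766204833984), (130.424072265625, 192.72848510742188), 13.319906234741211) mean [550.97076 106.7835 ]
[[464.79998779296875, 190.5], [509.20001220703125, 3.0], [636.0999755859375, 33.0], [591.7000122070312, 220.60000610351562]]
```

View pics/crop0.png

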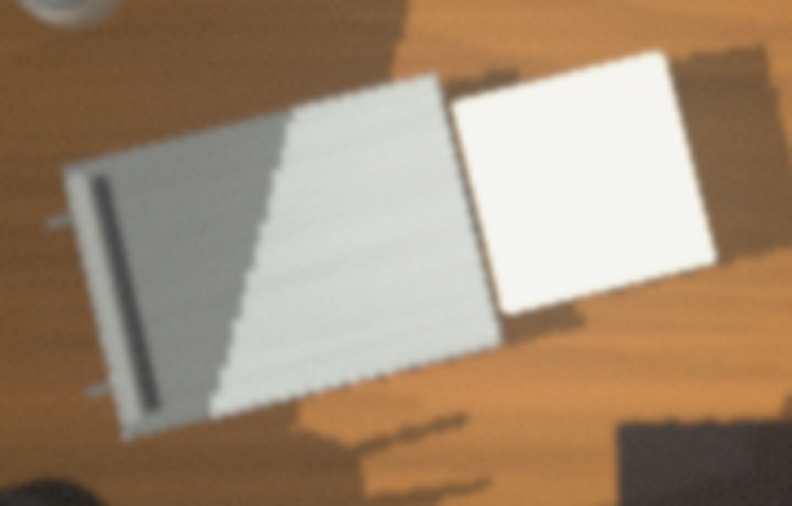

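The top white tile has its corners at crop px (453,100), (662,52), (716,263) and (507,315). The tin corners are at (65,168), (437,73), (501,347) and (122,440), with the strip in front of the rim at the left. The white tile on the stack matches tile_5; the black ones do not. Next step is back-projecting these corners.

```bash
cat >> h.py <<'E'
def back(n,u,v,h):
    c=get_calibration(n);r=c['pose'][:3,:3]@np.array([(u-c['cx'])/c['fx'],(v-c['cy'])/c['fy'],1]);o=c['pose'][:3,3]
    return o+r*(h-o[2])/r[2]
E
python3 - <<'E'
from h import *
def cr(l,h): return np.array([back('top',150+x/4.4-.4,180+y/4.4-.4,h)[:2] for x,y in l])
t=cr([(453,100),(662,52),(716,263),(507,315)],40); s=cr([(65,168),(437,73),(501,347),(122,440)],30)
for n,q in(('tile',t),('tin',s)):
    print(n,q.round(1).tolist(),'c',q.mean(0).round(1)); 
    a=q[0]-q[1]; b=q[3]-q[2]; e=q[0]-q[3]; f=q[1]-q[2]
    print([np.linalg.norm(k).round(1) for k in(a,b,e,f)],'yaw along y:',[np.arctan2(-k[0],k[1]).round(4) for k in(a,b)],'along x:',[np.arctan2(k[1],k[0]).round(4) for k in(e,f)])
# strip dark edge
st=cr([(93,176),(147,411),(105,176),(159,410)],39); print('strip',st.round(1))
c=s.mean(0)
yaw=.233
u=np.array([-np.sin(yaw),np.cos(yaw)]);x=np.array([np.cos(yaw),np.sin(yaw)])
for n,k in(('tile',t.mean(0)),)+tuple(('st',i) for i in st): print(n,(k-c)@x,(k-c)@u)
# side view
p=cv2.imread('pics/side0.png'); cv2.imwrite('pics/sc.png',cv2.resize(p[150:270,180:330],None,fx=5,fy=5,interpolation=cv2.INTER_CUBIC))
E
```

```text
tile [[622.3, 25.0], [643.3, -72.4], [545.0, -95.6], [522.6, 1.1]] c [583.3 -35.5]
[np.float64(99.7), np.float64(99.3), np.float64(102.6), np.float64(101.0)] yaw along y: [np.float64(0.212), np.float64(0.228)] along x: [np.float64(0.2355), np.float64(0.2316)]
tin [[594.1, 207.4], [636.1, 33.1], [507.7, 4.4], [467.6, 180.3]] c [551.4 106.3]
[np.float64(179.4), np.float64(180.4), np.float64(129.4), np.float64(131.6)] yaw along y: [np.float64(0.2368), np.float64(0.2245)] along x: [np.float64(0.2115), np.float64(0.2193)]
strip [[589.6 192.2]
 [481.2 166.8]
 [589.5 186.6]
 [481.5 161.3]]
tile -1.6762418507306387 -145.35856934421238
st 56.989536252408456 74.72962960868112
st -54.349987953098086 75.10651536808386
st 55.624873656850276 69.3400544035686
st -55.25895149616985 69.66301842764592
```

View pics/sc.png

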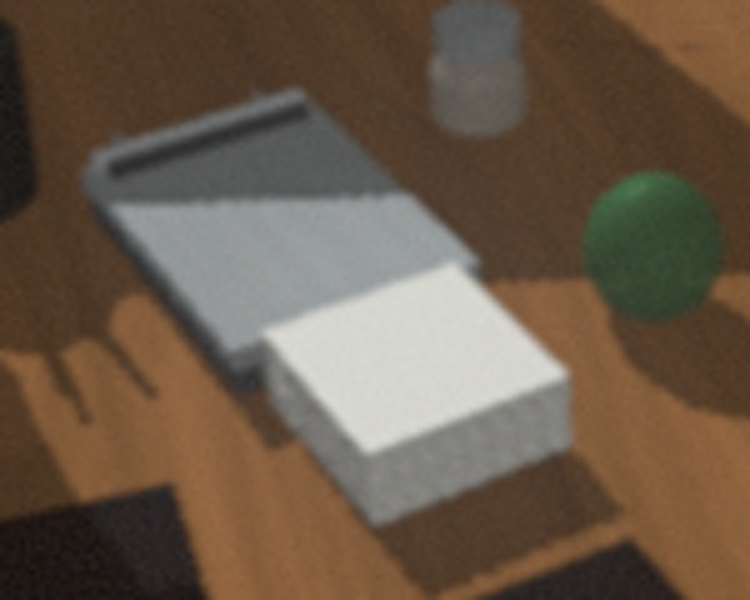

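Pose estimates:
- **Tin:** centre (551.4, 106.3), yaw about 0.229.
- **Tile:** centre (583.2, -35.2), in the tin frame x about -1.7 and y about -145.
- **Strip:** face at about y +69.5 in the tin frame.

I'll push with two partly open fingers, jaws along the tin's x axis. First I'm moving behind the stack, staying high.

{"method": "step_arm", "body": {"commands": [[[1.5,-3.5,0],[0,0,-3],65],[[3.1,-7,0],[0,0,-7],65],[[4.8,-10.5,0],[0,0,-11],65],[[6.5,-14,0],[0,0,-15],65],[[8.2,-17.5,0],[0,0,-19],65],[[9.9,-21,0],[0,0,-23],65],[[11.6,-24.5,0],[0,0,-27],65],[[13,-28,0],[0,0,-30],65]], "newtons": 30}}

```text
time_s: 0.77
eef_pos: [404.2, 307.4, 244.6]
ee_rot: [0.463, 0.887, -0.001, -0.0]
wrist_force: [0.9, 0.0, -0.0]
grip_width: 55.7
```

{"method": "step_arm", "body": {"commands": [[[1.7,-3.5,0],[0,0,-4],65],[[3.3,-7,0],[0,0,-8],65],[[5,-10.5,0],[0,0,-12],65],[[6.6,-14,0],[0,0,-16],65],[[8.3,-17.5,0],[0,0,-20],65],[[10,-21,0],[0,0,-22],65],[[11.6,-24.5,0],[0,0,-22],65],[[13,-28,0],[0,0,-22],65]]}}

```text
time_s: 1.43
eef_pos: [534.8, 25.5, 244.5]
ee_rot: [0.624, 0.782, -0.0, -0.0]
wrist_force: [1.0, 0.1, -0.6]
grip_width: 55.5
```

{"method": "step_arm", "body": {"commands": [[[1.7,-3.5,0],[0,0,0],65],[[3.3,-7,0],[0,0,0],65],[[5,-10.5,0],[0,0,0],65],[[6.66,-13.86,-2],[0,0,0.2],65],[[6.66,-13.86,-6],[0,0,0.2],65],[[6.66,-13.86,-10],[0,0,0.2],65],[[6.66,-13.86,-14],[0,0,0.2],65],[[6.66,-13.86,-17],[0,0,0.2],65]]}}

```text
time_s: 2.1
eef_pos: [600.0, -113.2, 71.3]
ee_rot: [0.622, 0.783, -0.001, -0.001]
wrist_force: [-0.4, 0.1, -0.9]
grip_width: 55.7
```

{"method": "step_arm", "body": {"commands": [[[0,0,-2],[0,0,0],65],[[0,0,-4],[0,0,0],65],[[0,0,-4],[0,0,0],65],[[0,0,-4],[0,0,0],65]]}}

```text
time_s: 2.43
eef_pos: [599.1, -113.0, 30.6]
ee_rot: [0.622, 0.783, -0.001, -0.003]
wrist_force: [0.6, -0.7, 1.1]
grip_width: 55.9
```

```bash
python3 - <<'E'
from h import *
s=env.state();print(s['eef_pos'],s['wrist_force'],s['ee_rot'])
p,d=capture('top');cv2.imwrite('pics/t1.png',cv2.resize(p[170:295,150:400],None,fx=3.2,fy=3.2,interpolation=cv2.INTER_CUBIC))
p,d=capture('side');cv2.imwrite('pics/s1.png',cv2.resize(p[130:300,180:380],None,fx=3.5,fy=3.5,interpolation=cv2.INTER_CUBIC))
E
```

```text
[ 599.14953672 -113.02541866   30.55323771] [ 0.55606062 -0.65379839  1.13949307] [ 0.62247592  0.78263332 -0.00144799 -0.00259332]
```

View pics/t1.png

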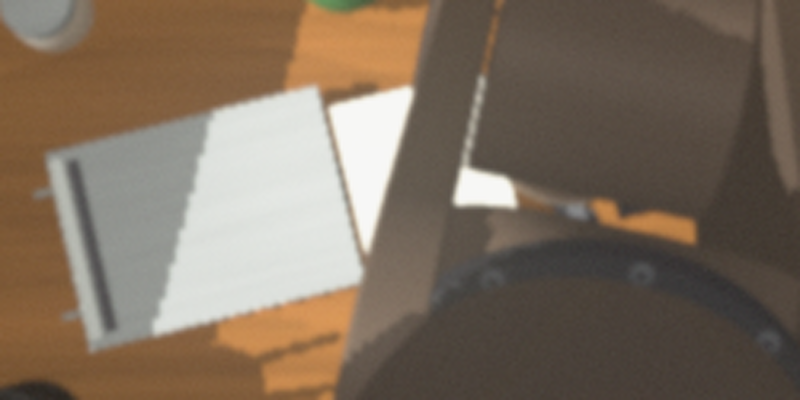

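View pics/s1.png

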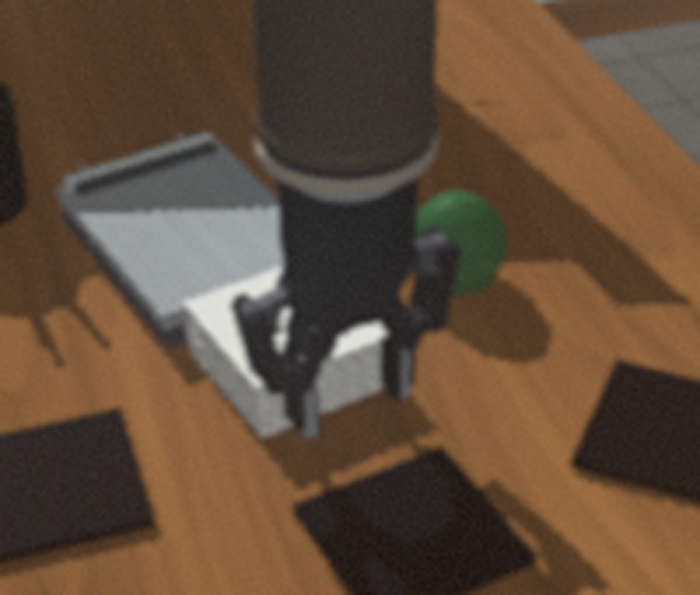

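The fingers hang behind the stack's back edge (tips at side-crop px 308,430 and 402,395), clear of the black tile. Next I'll feel for the desk to fix the fingertip height.

{"method": "step_arm", "body": {"commands": [[[0.2,0,-0.4],[0,0,0],65],[[0.2,0,-0.7],[0,0,0],65],[[0.2,0,-0.9],[0,0,0],65],[[0.2,0,-1.0],[0,0,0],65],[[0.2,0,-1.0],[0,0,0],65]]}}

```text
time_s: 2.95
eef_pos: [602.6, -113.3, 22.5]
ee_rot: [0.622, 0.783, -0.001, -0.001]
wrist_force: [0.1, -0.5, -0.0]
grip_width: 55.3
```

{"method": "step_arm", "body": {"commands": [[[0,0,-0.1],[0,0,0],65],[[0,0,-0.2],[0,0,0],65],[[0,0,-0.2],[0,0,0],65]]}}

```text
time_s: 3.2
eef_pos: [602.4, -113.4, 20.3]
ee_rot: [0.622, 0.783, -0.001, -0.001]
wrist_force: [0.1, 0.3, -0.3]
grip_width: 55.3
```

{"method": "step_arm", "body": {"commands": [[[0,0,-0.1],[0,0,0],65],[[0,0,-0.2],[0,0,0],65],[[0,0,-0.2],[0,0,0],65]]}}

```text
time_s: 3.45
eef_pos: [602.3, -113.3, 18.1]
ee_rot: [0.622, 0.783, -0.001, -0.001]
wrist_force: [-0.2, -0.3, -1.1]
grip_width: 55.7
```

{"method": "step_arm", "body": {"commands": [[[0,0,-0.1],[0,0,0],65],[[0,0,-0.2],[0,0,0],65],[[0,0,-0.2],[0,0,0],65]]}}

```text
time_s: 3.7
eef_pos: [602.2, -113.3, 15.9]
ee_rot: [0.622, 0.783, -0.001, -0.001]
wrist_force: [0.4, -0.5, -0.8]
grip_width: 55.5
```

{"method": "step_arm", "body": {"commands": [[[0,0,-0.1],[0,0,0],65],[[0,0,-0.2],[0,0,0],65],[[0,0,-0.2],[0,0,0],65]]}}

```text
time_s: 3.95
eef_pos: [602.1, -113.2, 13.6]
ee_rot: [0.622, 0.783, -0.001, -0.001]
wrist_force: [0.6, 0.7, -0.5]
grip_width: 55.5
```

{"method": "step_arm", "body": {"commands": [[[0,0,-0.1],[0,0,0],65],[[0,0,-0.1],[0,0,0],65]]}}

```text
time_s: 4.12
eef_pos: [602.0, -113.2, 12.4]
ee_rot: [0.622, 0.783, -0.001, -0.002]
wrist_force: [0.2, 0.3, -0.0]
grip_width: 55.7
```

{"method": "step_arm", "body": {"commands": [[[0,0,-0.1],[0,0,0],65],[[0,0,-0.1],[0,0,0],65]]}}

```text
time_s: 4.28
eef_pos: [601.9, -113.2, 11.3]
ee_rot: [0.622, 0.783, -0.001, -0.002]
wrist_force: [-0.2, -0.1, 0.1]
grip_width: 55.2
```

{"method": "step_arm", "body": {"commands": [[[0,0,-0.1],[0,0,0],65],[[0,0,-0.1],[0,0,0],65]]}}

```text
time_s: 4.45
eef_pos: [601.8, -113.2, 10.1]
ee_rot: [0.622, 0.783, -0.001, -0.002]
wrist_force: [-0.5, -0.0, -0.7]
grip_width: 55.9
```

{"method": "step_arm", "body": {"commands": [[[0,0,-0.1],[0,0,0],65],[[0,0,-0.1],[0,0,0],65]]}}

```text
time_s: 4.62
eef_pos: [602.0, -113.2, 9.9]
ee_rot: [0.622, 0.783, -0.001, -0.001]
wrist_force: [-4.5, 0.5, 14.9]
grip_width: 55.4
```

Desk contact came at TCP z ≈ 10.0 (tips 10 mm ahead). I want the tips at z 35.5, between tile_5's underside at 32 and the 38 its top will be at on the lid, so TCP z = 45.5.

{"method": "step_arm", "body": {"commands": [[[0,0,1],[0,0,0],65],[[0,0,2.5],[0,0,0],65],[[0,0,3.56],[0,0,0],65],[[0,0,3.56],[0,0,0],65],[[0,0,3.56],[0,0,0],65]]}}

```text
time_s: 5.03
eef_pos: [602.5, -113.3, 46.3]
ee_rot: [0.622, 0.783, -0.001, -0.001]
wrist_force: [-0.2, 0.0, -0.2]
grip_width: 55.8
```

```bash
cat > t.py <<'E'
from h import *
s=env.state();p=s['eef_pos'];yaw=.229
x=np.array([np.cos(yaw),np.sin(yaw)]);u=np.array([-np.sin(yaw),np.cos(yaw)])
c=np.array([551.4,106.3]);r=p[:2]-c
q=s['ee_rot'];f=s['wrist_force']
print('t',s['time_s'],'tin frame x %.1f y %.1f z %.2f'%(r@x,r@u,p[2]),'yaw',(np.pi/2-2*np.arctan2(q[0],q[1]))-0, 'F',f.round(2),'Fu %.2f'%(f[:2]@u))
E
python3 t.py
```

```text
t 5.0333 tin frame x -0.0 y -225.5 z 46.30 yaw 0.22709120531827232 F [-0.23  0.01 -0.21] Fu 0.07
```

{"method": "step_arm", "body": {"commands": [[[-0.09,0.39,-0.08],[0,0,0],65],[[-0.18,0.78,-0.08],[0,0,0],65],[[-0.27,1.17,-0.08],[0,0,0],65],[[-0.34,1.46,-0.08],[0,0,0],65],[[-0.34,1.46,-0.08],[0,0,0],65]]}}

```text
time_s: 5.45
eef_pos: [598.7, -97.9, 45.1]
ee_rot: [0.622, 0.783, -0.001, -0.001]
wrist_force: [0.9, 0.4, -0.2]
grip_width: 55.3
```

{"method": "step_arm", "body": {"commands": [[[-0.05,0.19,0],[0,0,0],65],[[-0.09,0.39,0],[0,0,0],65],[[-0.11,0.49,0],[0,0,0],65]]}}

```text
time_s: 5.7
eef_pos: [597.4, -92.7, 45.0]
ee_rot: [0.622, 0.783, -0.001, -0.001]
wrist_force: [0.8, -0.6, -1.4]
grip_width: 55.3
```

```bash
python3 t.py
```

```text
t 5.7 tin frame x -0.4 y -204.2 z 44.98 yaw 0.22783560354502397 F [ 0.84 -0.59 -1.43] Fu -0.76
```

{"method": "step_arm", "body": {"commands": [[[-0.05,0.2,0.03],[0,0,0],65],[[-0.09,0.39,0.03],[0,0,0],65],[[-0.14,0.58,0.03],[0,0,0],65],[[-0.18,0.78,0.03],[0,0,0],65],[[-0.23,0.97,0.03],[0,0,0],65],[[-0.27,1.17,0.03],[0,0,0],65],[[-0.32,1.36,0.03],[0,0,0],65],[[-0.36,1.56,0.03],[0,0,0],65]]}}

```text
time_s: 6.37
eef_pos: [593.8, -76.9, 45.3]
ee_rot: [0.622, 0.783, -0.001, -0.001]
wrist_force: [-0.0, -0.4, -0.2]
grip_width: 55.7
```

```bash
python3 t.py; python3 - <<'E'
from h import *
p,d=capture('side');cv2.imwrite('pics/s2.png',cv2.resize(p[130:300,180:380],None,fx=3.5,fy=3.5,interpolation=cv2.INTER_CUBIC))
E
```

```text
t 6.3667 tin frame x -0.3 y -188.1 z 45.33 yaw 0.22784309087728882 F [-0.02 -0.41 -0.24] Fu -0.39
```

View pics/s2.png

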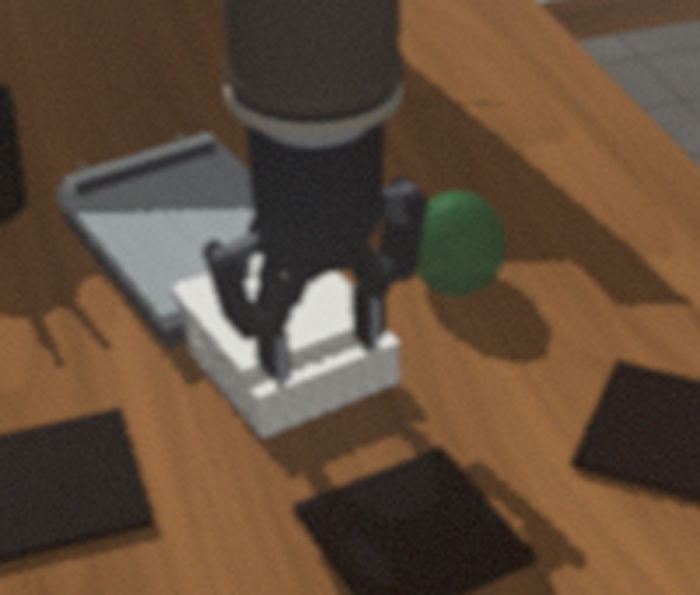

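The top tile is sliding squarely: a strip of tile_4 now shows behind it (crop px 250,390 to 395,345). Continuing the push.

{"method": "step_arm", "body": {"commands": [[[-0.09,0.39,0.02],[0,0,0],65],[[-0.18,0.78,0.02],[0,0,0],65],[[-0.27,1.17,0.02],[0,0,0],65],[[-0.36,1.56,0.02],[0,0,0],65],[[-0.45,1.95,0.02],[0,0,0],65],[[-0.54,2.34,0.02],[0,0,0],65],[[-0.63,2.73,0.02],[0,0,0],65],[[-0.72,3.12,0.02],[0,0,0],65]]}}

```text
time_s: 7.08
eef_pos: [586.4, -45.0, 45.5]
ee_rot: [0.622, 0.783, -0.001, -0.001]
wrist_force: [-0.0, -1.4, 0.2]
grip_width: 55.6
```

{"method": "step_arm", "body": {"commands": [[[-0.09,0.39,0],[0,0,0],65],[[-0.18,0.78,0],[0,0,0],65],[[-0.27,1.17,0],[0,0,0],65],[[-0.36,1.56,0],[0,0,0],65],[[-0.45,1.95,0],[0,0,0],65],[[-0.54,2.34,0],[0,0,0],65],[[-0.63,2.73,0],[0,0,0],65],[[-0.72,3.12,0],[0,0,0],65]]}}

```text
time_s: 7.75
eef_pos: [579.1, -13.4, 45.5]
ee_rot: [0.622, 0.783, -0.001, -0.001]
wrist_force: [0.1, 0.1, -0.2]
grip_width: 55.6
```

```bash
python3 t.py; python3 - <<'E'
from h import *
p,d=capture('side');cv2.imwrite('pics/s3.png',cv2.resize(p[130:300,180:380],None,fx=3.5,fy=3.5,interpolation=cv2.INTER_CUBIC))
E
```

```text
t 7.75 tin frame x -0.2 y -122.9 z 45.50 yaw 0.2279957995499906 F [ 0.12  0.08 -0.16] Fu 0.05
```

View pics/s3.png

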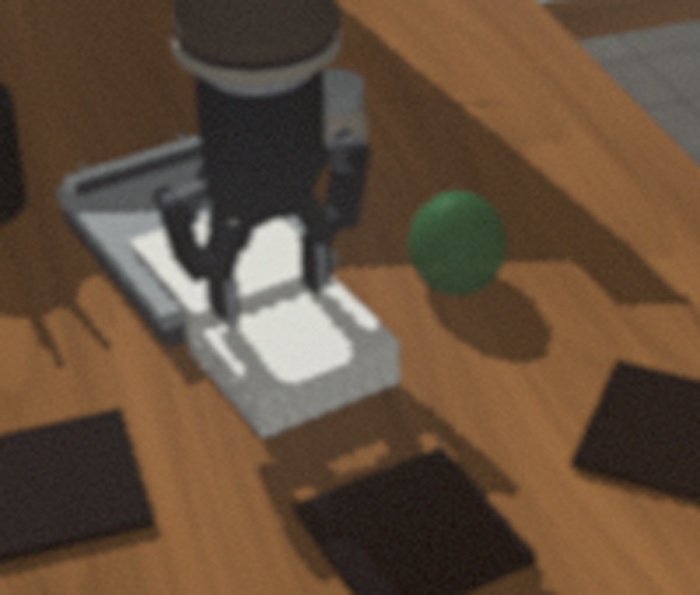

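The tile is bridging onto the lid, square, with the stack in place. Continuing.

{"method": "step_arm", "body": {"commands": [[[-0.09,0.39,0],[0,0,0],65],[[-0.18,0.78,0],[0,0,0],65],[[-0.27,1.17,0],[0,0,0],65],[[-0.36,1.56,0],[0,0,0],65],[[-0.45,1.95,0],[0,0,0],65],[[-0.54,2.34,0],[0,0,0],65],[[-0.63,2.73,0],[0,0,0],65],[[-0.72,3.12,0],[0,0,0],65]]}}

```text
time_s: 8.47
eef_pos: [571.6, 18.7, 45.5]
ee_rot: [0.622, 0.783, -0.001, -0.001]
wrist_force: [0.2, -0.3, -0.6]
grip_width: 55.7
```

{"method": "step_arm", "body": {"commands": [[[-0.09,0.39,0],[0,0,0],65],[[-0.18,0.78,0],[0,0,0],65],[[-0.25,1.07,0],[0,0,0],65],[[-0.32,1.36,-0.05],[0,0,0],65],[[-0.36,1.56,-0.1],[0,0,0],65],[[-0.41,1.75,-0.1],[0,0,0],65],[[-0.45,1.95,-0.1],[0,0,0],65],[[-0.5,2.14,-0.1],[0,0,0],65]]}}

```text
time_s: 9.13
eef_pos: [567.4, 40.1, 45.0]
ee_rot: [0.622, 0.783, -0.0, -0.001]
wrist_force: [1.0, -4.0, 7.8]
grip_width: 55.5
```

```bash
python3 t.py; python3 - <<'E'
from h import *
p,d=capture('side');cv2.imwrite('pics/s4.png',cv2.resize(p[130:300,180:380],None,fx=3.5,fy=3.5,interpolation=cv2.INTER_CUBIC))
E
```

```text
t 9.1333 tin frame x 0.5 y -68.1 z 45.03 yaw 0.22820535007489795 F [ 1.01 -3.97  7.78] Fu -4.09
```

View pics/s4.png

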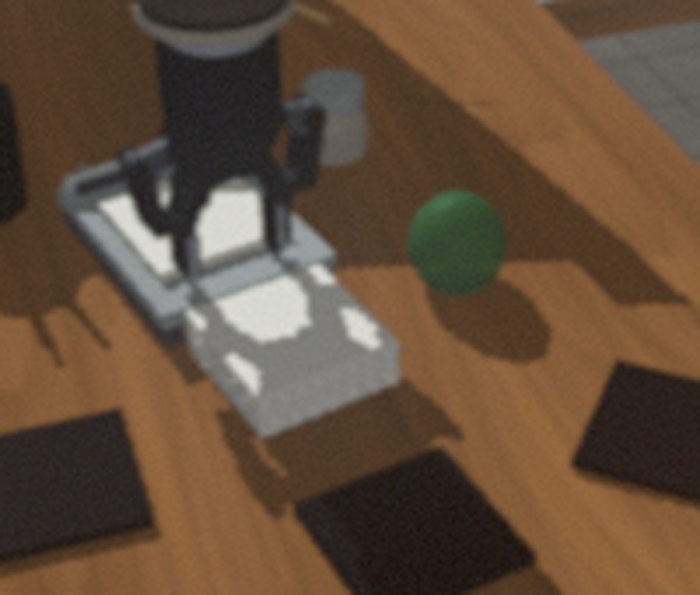

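The wrist reads +7.8 N upward, which I didn't expect. I'll check this before pushing any further.

```bash
python3 - <<'E'
from h import *
p,d=capture('side');cv2.imwrite('pics/s5.png',cv2.resize(p[165:245,195:295],None,fx=7,fy=7,interpolation=cv2.INTER_CUBIC))
W=cloud('side',d);yaw=.229
x=np.array([np.cos(yaw),np.sin(yaw)]);u=np.array([-np.sin(yaw),np.cos(yaw)]);c=np.array([551.4,106.3])
X=(W[...,:2]-c)@x;Y=(W[...,:2]-c)@u;Z=W[...,2]
for lo in range(-115,80,5):
    m=(abs(X)<18)&(Y>=lo)&(Y<lo+5)&(Z>10)&(Z<45); 
    if m.sum(): print(lo,m.sum(),np.median(Z[m]).round(1),p[m].mean(0).round())
s=env.state();print(s['wrist_force'],s['ft_torque'],s['eef_pos'])
E
```

```text
-115 19 31.8 [210. 216. 216.]
-110 20 31.2 [209. 216. 216.]
-105 19 31.5 [205. 211. 211.]
-100 11 30.8 [185. 191. 190.]
-95 19 27.8 [156. 158. 155.]
-90 22 29.3 [154. 154. 149.]
-85 24 29.4 [160. 160. 155.]
-80 18 29.3 [160. 160. 154.]
-75 19 29.6 [154. 153. 148.]
-70 20 29.6 [126. 125. 122.]
-65 23 29.7 [108. 109. 108.]
-60 47 34.5 [140. 144. 144.]
-55 17 37.5 [207. 214. 213.]
-50 15 36.9 [208. 215. 214.]
-45 17 37.4 [205. 212. 212.]
-40 14 36.9 [206. 213. 212.]
-35 14 37.5 [205. 213. 212.]
-30 12 37.6 [203. 210. 209.]
-25 9 36.9 [205. 212. 211.]
-20 7 37.3 [205. 211. 211.]
-15 7 37.9 [201. 208. 207.]
-10 6 37.0 [195. 202. 201.]
5 1 41.1 [119. 124. 122.]
15 1 36.8 [149. 155. 155.]
20 3 38.4 [165. 170. 169.]
25 2 36.5 [140. 145. 144.]
30 6 37.9 [113. 117. 117.]
35 3 36.6 [101. 103. 104.]
40 1 35.9 [106. 107. 107.]
50 3 30.2 [87. 88. 87.]
55 4 29.2 [84. 84. 82.]
60 2 30.8 [80. 80. 78.]
65 8 31.8 [61. 59. 60.]
70 1 28.7 [70. 70. 72.]
75 1 37.6 [70. 70. 70.]
[ 0.74275752 -1.65236895  8.27779061] [-0.3034928  -0.09641969 -0.00253505] [567.3088718   40.24057988  45.02818656]
```

View pics/s5.png

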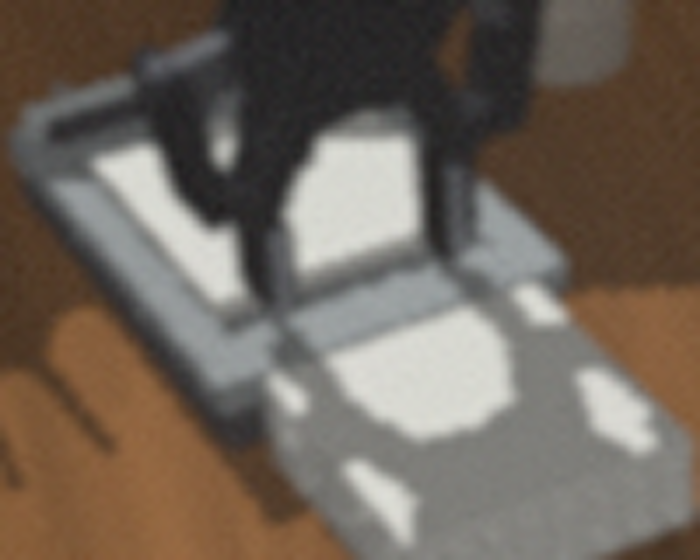

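The tile lies flat on the lid (top ~37.5 mm), back edge at tin y ≈ -59, fingers behind it. The force appeared when I lowered the tool about 0.5 mm, so I'll raise it again.

{"method": "step_arm", "body": {"commands": [[[0,0,0.05],[0,0,0],65],[[0,0,0.1],[0,0,0],65],[[0,0,0.1],[0,0,0],65]]}}

```text
time_s: 9.48
eef_pos: [567.3, 40.4, 46.1]
ee_rot: [0.622, 0.783, -0.0, -0.001]
wrist_force: [0.5, -0.8, 0.9]
grip_width: 55.9
```

```bash
python3 t.py
```

```text
t 9.4833 tin frame x 0.5 y -67.8 z 46.07 yaw 0.22832987312638808 F [ 0.52 -0.79  0.87] Fu -0.89
```

{"method": "step_arm", "body": {"commands": [[[-0.05,0.19,0],[0,0,0],65],[[-0.09,0.39,0],[0,0,0],65],[[-0.14,0.58,0],[0,0,0],65],[[-0.18,0.78,0],[0,0,0],65],[[-0.23,0.97,0],[0,0,0],65],[[-0.27,1.17,0],[0,0,0],65],[[-0.32,1.36,0],[0,0,0],65],[[-0.36,1.56,0],[0,0,0],65]]}}

```text
time_s: 10.15
eef_pos: [563.5, 56.2, 46.0]
ee_rot: [0.622, 0.783, -0.0, -0.001]
wrist_force: [-0.4, 0.3, 0.4]
grip_width: 55.3
```

```bash
python3 t.py; cat > v.py <<'E'
from h import *
import sys
p,d=capture('side');cv2.imwrite(sys.argv[1],cv2.resize(p[155:245,190:295],None,fx=6.6,fy=6.6,interpolation=cv2.INTER_CUBIC))
W=cloud('side',d);yaw=.229
x=np.array([np.cos(yaw),np.sin(yaw)]);u=np.array([-np.sin(yaw),np.cos(yaw)]);c=np.array([551.4,106.3])
X=(W[...,:2]-c)@x;Y=(W[...,:2]-c)@u;Z=W[...,2]
for lo in range(-75,-5,5):
    m=(abs(X)<18)&(Y>=lo)&(Y<lo+5)&(Z>10)&(Z<45); 
    if m.sum(): print(lo,np.median(Z[m]).round(1),end='; ')
E
python3 v.py pics/s6.png
```

```text
t 10.15 tin frame x 0.4 y -51.6 z 46.04 yaw 0.22835301798278373 F [-0.43  0.27  0.35] Fu 0.36
-75 29.5; -70 29.5; -65 29.4; -60 29.1; -55 28.9; -50 28.9; -45 33.8; -40 37.6; -35 37.1; -30 37.8; -25 37.0; -20 37.9; -15 37.8; -10 37.3;
```

View pics/s6.png

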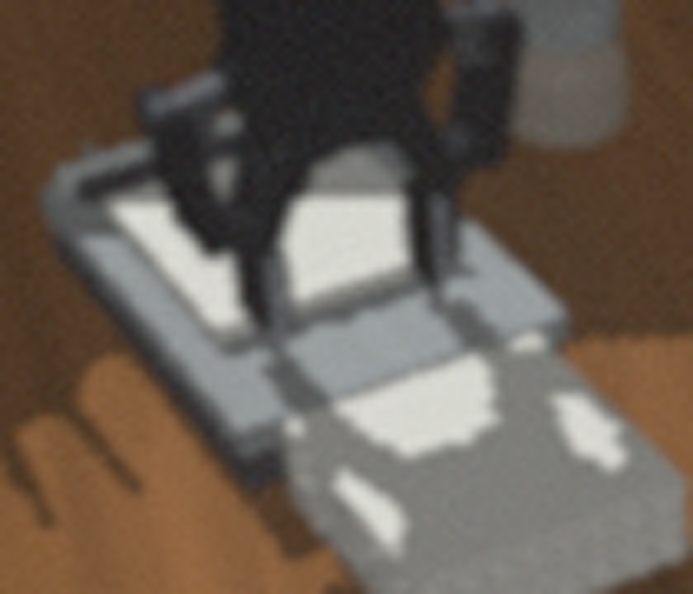

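The tile follows squarely: back edge at tin y ≈ -43, about 12 mm to go. I'll take small steps and watch the force.

{"method": "step_arm", "body": {"commands": [[[-0.02,0.1,0],[0,0,0],65],[[-0.05,0.2,0],[0,0,0],65],[[-0.07,0.29,0],[0,0,0],65],[[-0.09,0.39,0],[0,0,0],65],[[-0.12,0.49,0],[0,0,0],65],[[-0.14,0.58,0],[0,0,0],65],[[-0.16,0.68,0],[0,0,0],65],[[-0.16,0.68,0],[0,0,0],65]]}}

```text
time_s: 10.87
eef_pos: [561.8, 63.4, 46.0]
ee_rot: [0.622, 0.783, -0.0, -0.001]
wrist_force: [0.3, -0.2, -0.2]
grip_width: 55.6
```

{"method": "step_arm", "body": {"commands": [[[-0.01,0.05,0],[0,0,0],65],[[-0.02,0.09,0],[0,0,0],65]]}}

```text
time_s: 11.03
eef_pos: [561.6, 64.3, 46.0]
ee_rot: [0.622, 0.783, -0.0, -0.001]
wrist_force: [0.4, -1.0, 0.3]
grip_width: 55.7
```

{"method": "step_arm", "body": {"commands": [[[-0.01,0.05,0],[0,0,0],65],[[-0.02,0.09,0],[0,0,0],65]]}}

```text
time_s: 11.2
eef_pos: [561.4, 65.3, 46.0]
ee_rot: [0.622, 0.783, -0.0, -0.001]
wrist_force: [-1.0, -0.6, 0.4]
grip_width: 55.6
```

```bash
python3 t.py
```

```text
t 11.2 tin frame x 0.4 y -42.2 z 46.02 yaw 0.22845646025536603 F [-0.99 -0.57  0.42] Fu -0.33
```

{"method": "step_arm", "body": {"commands": [[[-0.01,0.04,0],[0,0,0],65],[[-0.02,0.07,0],[0,0,0],65]]}}

```text
time_s: 11.37
eef_pos: [561.2, 66.0, 46.0]
ee_rot: [0.622, 0.783, -0.0, -0.001]
wrist_force: [-0.3, -1.0, 0.3]
grip_width: 55.4
```

{"method": "step_arm", "body": {"commands": [[[-0.01,0.04,0],[0,0,0],65],[[-0.02,0.07,0],[0,0,0],65]]}}

```text
time_s: 11.53
eef_pos: [561.0, 66.8, 46.0]
ee_rot: [0.622, 0.783, -0.0, -0.001]
wrist_force: [0.9, -0.6, 0.2]
grip_width: 55.4
```

{"method": "step_arm", "body": {"commands": [[[-0.01,0.03,0],[0,0,0],65],[[-0.01,0.05,0],[0,0,0],65]]}}

```text
time_s: 11.7
eef_pos: [561.0, 67.2, 46.1]
ee_rot: [0.622, 0.783, -0.0, -0.001]
wrist_force: [1.6, -2.7, 0.3]
grip_width: 55.2
```

{"method": "step_arm", "body": {"commands": [[[-0.01,0.03,0],[0,0,0],65],[[-0.01,0.03,0],[0,0,0],65]]}}

```text
time_s: 11.87
eef_pos: [561.1, 67.3, 46.1]
ee_rot: [0.622, 0.783, -0.0, -0.001]
wrist_force: [1.9, -4.7, 1.5]
grip_width: 55.3
```

```bash
python3 t.py
```

```text
t 11.8667 tin frame x 0.6 y -40.2 z 46.15 yaw 0.2287016783178486 F [ 1.9  -4.66  1.5 ] Fu -4.97
```

The tile is on the strip (TCP stopped advancing, about 5 N). I'll press slightly more and hold, then read the force again.

{"method": "step_arm", "body": {"commands": [[[-0.01,0.04,0],[0,0,0],65],[[-0.01,0.04,0],[0,0,0],65],[[-0.01,0.04,0],[0,0,0],65],[[-0.01,0.04,0],[0,0,0],65]]}}

```text
time_s: 12.2
eef_pos: [561.1, 67.4, 46.2]
ee_rot: [0.622, 0.783, -0.0, -0.0]
wrist_force: [1.0, -5.3, 1.4]
grip_width: 55.3
```

```bash
python3 t.py; python3 v.py pics/s7.png
```

```text
t 12.2 tin frame x 0.6 y -40.1 z 46.18 yaw 0.22872130579469974 F [ 1.04 -5.28  1.42] Fu -5.38
-75 29.1; -70 29.4; -65 29.3; -60 29.5; -55 28.8; -50 29.8; -45 29.3; -40 29.7; -35 33.4; -30 37.0; -25 37.2; -20 36.6; -15 37.1; -10 37.2;
```

View pics/s7.png

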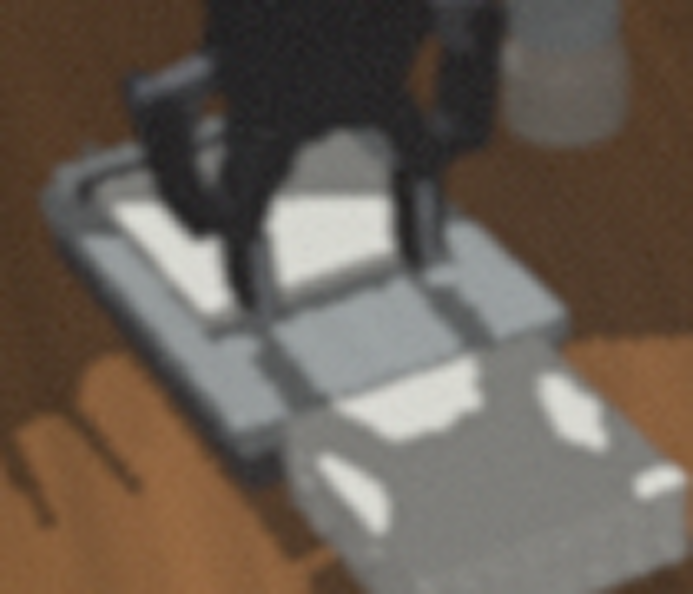

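{"method": "step_arm", "body": {"commands": [[[-0.01,0.05,0],[0,0,0],65],[[-0.01,0.05,0],[0,0,0],65],[[-0.01,0.05,0],[0,0,0],65],[[-0.01,0.05,0],[0,0,0],65]]}}

```text
time_s: 12.58
eef_pos: [561.1, 67.6, 46.3]
ee_rot: [0.622, 0.783, -0.001, -0.0]
wrist_force: [1.2, -7.7, 2.0]
grip_width: 55.2
```

The force holds at 7.7 N with no further advance, so the tile is home. Backing straight off, then up.

{"method": "step_arm", "body": {"commands": [[[0.01,-0.05,0],[0,0,0],65],[[0.05,-0.2,0],[0,0,0],65],[[0.11,-0.5,0],[0,0,0],65],[[0.23,-1,0],[0,0,0],65],[[0.35,-1.5,0],[0,0,0],65],[[0.35,-1.5,1],[0,0,0],65],[[0.35,-1.5,4],[0,0,0],65],[[0.35,-1.5,8],[0,0,0],65]]}}

```text
time_s: 13.25
eef_pos: [562.7, 52.2, 125.5]
ee_rot: [0.622, 0.783, -0.002, -0.002]
wrist_force: [0.1, -0.2, -0.5]
grip_width: 55.2
```

{"method": "step_arm", "body": {"commands": [[[0,0,4],[0,0,0],65],[[0,-2,8],[0,0,0],65],[[0,-6,12],[0,0,0],65],[[0,-10,14],[0,0,0],65],[[0,-14,14],[0,0,0],65],[[0,-18,14],[0,0,0],65],[[0,-22,14],[0,0,0],65],[[0,-25,14],[0,0,0],65]]}}

```text
time_s: 13.92
eef_pos: [562.3, -198.7, 267.0]
ee_rot: [0.622, 0.783, -0.002, -0.002]
wrist_force: [1.8, 0.1, 0.8]
grip_width: 55.8
```

{"method": "step_arm", "body": {"commands": [[[0,-3,0],[0,0,0],65],[[0,-6,0],[0,0,0],65],[[0,-9,0],[0,0,0],65],[[0,-11,0],[0,0,0],65],[[0,-11,0],[0,0,0],65],[[0,-11,0],[0,0,0],65]]}}

```text
time_s: 14.42
eef_pos: [561.7, -309.5, 267.3]
ee_rot: [0.623, 0.782, -0.002, -0.002]
wrist_force: [0.2, 1.0, 0.1]
grip_width: 55.7
```

```bash
python3 - <<'E'
from h import *
s=env.state();print(s['time_s'],s['eef_pos'],s['wrist_force'])
p,d=capture('top');cv2.imwrite('pics/t8.png',cv2.resize(p[120:330,110:350],None,fx=2.8,fy=2.8,interpolation=cv2.INTER_CUBIC))
W=cloud('top',d)
m=((p.min(2)>140)&(abs(W[...,2]-38)<4)).astype(np.uint8)
yaw=.229;x=np.array([np.cos(yaw),np.sin(yaw)]);u=np.array([-np.sin(yaw),np.cos(yaw)]);c=np.array([551.4,106.3])
X=(W[...,:2]-c)@x;Y=(W[...,:2]-c)@u;Z=W[...,2]
for lo in range(-100,90,5):
    k=(abs(X)<30)&(Y>=lo)&(Y<lo+5); print(lo,np.nanmedian(Z[k]).round(1),p[k].mean().round(),end='; ')
g=(Z>33.8)&(Z<45)&(abs(X)<62)&(Y>-60)&(Y<67)
r=cv2.minAreaRect(W[g][:,:2].astype(np.float32));q=np.array(r[0])-c;print('\ntile',r,q@x,q@u)
g=(Z>20)&(Z<45)&(abs(X)<62)&(Y<-93)&(Y>-220)
r=cv2.minAreaRect(W[g][:,:2].astype(np.float32));print('stack',r)
E
```

```text
14.4167 [ 561.72785686 -309.50932728  267.29747558] [0.16307399 1.01290855 0.11916611]
-100 32.1 233.0; -95 1.4 156.0; -90 28.7 180.0; -85 29.9 205.0; -80 29.8 205.0; -75 29.3 205.0; -70 30.2 205.0; -65 29.7 204.0; -60 29.3 204.0; -55 29.9 204.0; -50 29.8 203.0; -45 29.4 195.0; -40 29.5 155.0; -35 29.7 145.0; -30 37.3 222.0; -25 37.5 240.0; -20 37.9 240.0; -15 37.8 240.0; -10 37.6 240.0; -5 38.1 240.0; 0 37.4 239.0; 5 37.6 238.0; 10 37.4 233.0; 15 37.7 221.0; 20 38.0 211.0; 25 37.6 199.0; 30 37.7 190.0; 35 37.6 182.0; 40 37.6 172.0; 45 37.9 170.0; 50 37.7 169.0; 55 37.6 169.0; 60 37.5 168.0; 65 37.6 156.0; 70 38.1 96.0; 75 37.5 119.0; 80 39.3 154.0; 85 38.5 138.0; 
tile ((550.5699462890625, 114.57979583740234), (119.26056671142578, 120.26517486572266), 15.239270210266113) 1.0711604151140541 8.252067840074934
stack ((583.3262939453125, -34.69608688354492), (100.50968933105469, 100.0562973022461), 13.159646987915039)
```

View pics/t8.png

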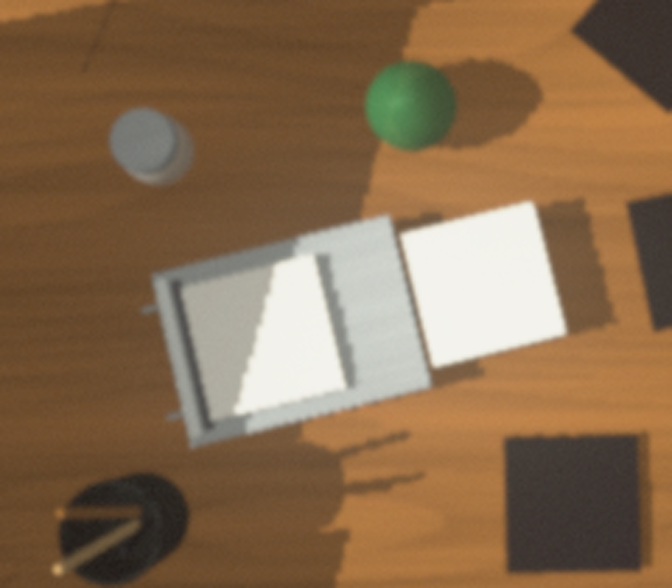

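The white tile sits flush against the dark strip (edge from 180,285 to 210,420), square and centred on the lid. The stack, globe, jar and cup are where they were. Handing in.

```bash
python3 -c "
from h import *
c=np.array([551.4,106.3]);yaw=.229;x=np.array([np.cos(yaw),np.sin(yaw)]);u=np.array([-np.sin(yaw),np.cos(yaw)])
q=np.array([back('top',110+a/2.8-.3,120+b/2.8-.3,38)[:2] for a,b in[(178,287),(320,254),(347,388),(208,423)]]);e=q[1]-q[2];print((q.mean(0)-c)@x,(q.mean(0)-c)@u,np.arctan2(e[1],e[0]))
print(env.hand_in())"
```

```text
-0.5446881776336039 19.46258925862679 0.19360802328833804
the job is handed in; nothing more can be done
None
```

I slid the top tile off the stack onto the tin's lid with two half-open fingers, then pushed it along until it met the stop strip. I pressed at about 5 N, then 7.7 N, with no further movement, backed straight off, raised the arm clear and handed in at about 14.5 s. The hand-in gave no verdict.

**Last checks from the top camera:**
- **Tile position:** it lies flat, with its top at about 37.6 mm. Its centre is about 58.5 mm short of the rim's face and about 0.5 mm off the middle, and it looks flush against the strip.
- **Stack:** it measures within about 1 mm of where it started.
- **Bystanders:** the globe, jar and cup look unmoved; I judged these by eye and did not measure them.

**Checks that disagreed or failed:**
- **Force on the lid:** lowering the fingers slightly gave an unexplained 8 N upward force. Raising them 1 mm cleared it.
- **Tile angle:** one short edge, picked by hand in the picture, gave a yaw of 0.194 rad against the tin's 0.229. That is 0.035 apart, within the 0.05 limit, and I put it down to coarse pixel picking, since the fingers were at 0.229 and the tile was butted on the strip.
- **Automatic fit:** a rectangle fit to the final tile outline picked up the strip as well, so I discarded it.

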